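# Fish the driver block out of the dust box and clear the nailer's parts

### The arm

A 6-joint arm with a two-finger parallel gripper is mounted at the origin on the work surface. World frame = base frame: x ahead of the robot, y to its left, z up, the work surface at z = 0. Lengths are in mm, angles in degrees, forces in N, time in s.
With the tool pointing down it reaches from about 350 to 850 mm from the base axis. Payload 8.1 kg.
Tool frame: the origin (TCP) lies midway between the tips of the shut fingers; the grasp point (between the pads) lies 19 mm behind it (hold_point_z is the distance from the TCP to the grasp point, in mm); z points along the fingers, y is the direction in which the jaws open and shut (so a half turn about z gives the same grasp; the last joint's range is limited). The gripper opens to 85 mm and grips with 20 to 120 N. Pads are 22 mm wide; open, the fingers measure 114 mm over their backs; the gripper's body (76 mm by 85 mm) begins 54 mm behind the grasp point. The pads swing forward as they close: fully open they stand 13 mm farther back than shut.
Start: joints at [-4.893, 7.471, 85.268, -0, 87.261, -4.893], TCP at [600.004, 0.022, 231.292] pointing down, gripper open.
Joint ranges: [-169.43, 169.43], [-51.17, 129.36], [1.28, 143.12], [-76.62, 256.62], [0, 156.53], [-152.29, 152.29]. Speed limits (degrees/s): [136.94, 136.94, 159.86, 180, 180, 180].

### API

Orientations are given as [roll, pitch, yaw] about the fixed x, y, z axes, in that order (R = Rz(yaw) Ry(pitch) Rx(roll)).
In Python, from bench import sense, snapshot, camera_params, hand_in, hold_point_z gives the robot as it stands.
- The arm moves only by the tool servo_tool, never from a script. Its argument "motion" is a list of rows, each a list of 7 numbers: the finger opening in mm, from 0 to 85.4, then the shift along the tool's x, y, z in mm, then the turn, a rotation vector about the tool's x, y, z in rad. A call has 1 to 10 rows; each row shifts and turns the pose as measured when the row begins, along the tool's axes as they then stand; what a row does not reach is not made up. A row lasts 1/10 s, in which the tool goes at most 50 mm and 8.59 degrees, less where a joint would pass 70% of its speed; a pose out of reach is approached as far as the arm can. A call with a gripper value outside its range is refused whole. The fingers move at their own pace and stop on an object; "force" is the grip in N (left out, the last holds). Time passes only in rows, so rows that do not move let the fingers close. It gives the time, the measured TCP pose, the force and the opening at its end, in the units of the state.
- sense(): the state, without advancing time (a new reading comes with each control period).
- snapshot(name): name is "scene" or "side" or "wrist"; returns the picture (480x640x3 uint8, blue, green, red); there is no depth.
- camera_params(name): a dict with "fx", "fy", "cx", "cy" (pixels), "R" (3x3) and "t" (3): a world point X has camera coordinates R X + t; the wrist camera has in their place "tool_from_camera" (4x4, takes a point from camera to tool coordinates, whose origin is the TCP and whose axes are the flange's). Camera axes: x right, y down, z forward; pixel columns grow to the right and rows downward; lengths in mm; the calibration is good to about 2 mm. A picture is of the moment at which its call begins: read the wrist's pose just before it. camera_params takes no time and is no camera call.
- hand_in(): hands the job in, once; it reports no verdict.
The state is a dict: "time": time; "joint_pos": joint angles; "qd": joint speeds; "joint_efforts": joint torques, N m; "tool_pos": TCP position; "tcp_rot": TCP orientation; "ft_force": force on the tool from outside, world axes, zero at the start; "wrist_torque": the same for the moment, N m; "finger_gap": finger opening in mm.
Only numpy, scipy, OpenCV 4.12 (cv2) and the standard library are available. Lean on these libraries where they do the work, as an engineer would, in place of code of your own. Each camera call takes 0.05 s, during which the arm holds its last target. There are 200 camera calls.

### The job

Slide the lid of the dust box open, feel inside through the bristles for the hidden driver block, lift it out and lay it in the green tray if the leak-test gauge's needle stands in the green, or in the red tray if it stands in the red, then slide the lid fully shut again. Also stand every yellow spool that is on the bench upright, disc down, in the steel wash basket (at any time). Leave the oil bottle, nail coil and screwdriver where they are.

Things in the scene. Friction and masses are not known exactly. Their poses are not given: they have to be found in the camera images.
- dustbox: Opaque grey dust box, fixed, 126 (x) x 276 (y) x 75 mm high, walls and floor 8 mm. Origin: centre of its underside; x away from the robot, y along its long side. Rails 12 mm wide, up to 87 mm high, outside both short ends, run on 126 mm beyond its far side. Under the lid, black bristles 68 to 73 mm up hide the inside but give way to fingers and parts without force.
- box_floor (a point): Centre of the dust box's inner floor (110 x 260 mm), 8 mm above the bench; axes are the box's. On this floor lies ONE loose steel driver block, 80 x 30 x 40 mm high, 0.45 kg, whose place the state never gives: its 80 mm side lies along the box's x (within 0.2 rad), its centre within 8 mm of this point in x, up to 65 mm either way in y. A push of about 2 to 5 N slides it.
- lid (a joint): Blue sliding lid of the dust box, 7 mm thick, top face 86 mm above the bench: 0 m = shut, 0.125 m = fully open; it slides along the box's +x (away from the robot) with about 2 N of friction and stays where it is left.
- lid_handle (a point): Centre of the lid's upright black handle, a bar 14 mm thick (box x), 90 mm long (box y), 40 mm high, standing on the lid (its foot 86 mm, top 126 mm above the bench) and moving with it; 50 mm on the robot's side of the box's centre when the lid is shut. Axes are the box's.
- basket: Steel wash basket, fixed, open, 126 (x) x 286 (y) x 40 mm high, walls and floor 5 mm thick. Origin: centre of its underside; y along its long side (small yaw). Long enough for four spools standing in a row along y, 66 mm apart.
- green_tray: Green open tray for good parts, fixed, 130 (x) x 112 (y) x 25 mm high, walls and floor 5 mm. Origin: centre of its underside.
- red_tray: Red open tray for rejected parts, same shape as the green one; the two trays change places from start to start.
- needle (a joint): Black needle of the leak-test gauge (dial 104 mm across, face up in a grey block beyond the trays), rad: 0 points straight away from the robot; positive, to the robot's left (+y), is the green half of the scale = passed; negative, to the right, is the red half = failed. Within 0.12 of the middle (white gap) either tray will do. It does not move.
- oil: Bystander: standing oil bottle, 56 mm across, 130 mm high. Origin: centre of its underside. Leave alone.
- coil: Bystander: coil of nails, 92 mm across, 48 mm high. Origin: centre of its underside. Leave alone.
- driver: Bystander: screwdriver with a red handle, lying on the bench. Leave alone.
- spool1_c (a point): Centre (31 mm above its underside) of a worn yellow magazine spool, 62 mm high: a disc 64 mm across and 10 mm thick at the bottom, a round post 24 mm across above it (dark tip), standing on the bench, 0.12 kg. z is the post's axis. Two to four of the four spools are present.
- spool2_c (a point): Centre (31 mm above its underside) of a worn yellow magazine spool, 62 mm high: a disc 64 mm across and 10 mm thick at the bottom, a round post 24 mm across above it (dark tip), standing on the bench, 0.12 kg. z is the post's axis. Two to four of the four spools are present.
- spool3_c (a point): Centre (31 mm above its underside) of a worn yellow magazine spool, 62 mm high: a disc 64 mm across and 10 mm thick at the bottom, a round post 24 mm across above it (dark tip), standing on the bench, 0.12 kg. z is the post's axis. Two to four of the four spools are present.
- spool4_c (a point): Centre (31 mm above its underside) of a worn yellow magazine spool, 62 mm high: a disc 64 mm across and 10 mm thick at the bottom, a round post 24 mm across above it (dark tip), standing on the bench, 0.12 kg. z is the post's axis. Two to four of the four spools are present.
Things that resemble listed ones, but are neither listed nor needed, are in the scene too. What is shaped like the part that bears spool4_c but blue is not meant. Several things have the shape of the green_tray; the one meant has the colours described above.

How it is judged (in metres and radians):
On the way, in this order (a step that is already met when the one before it is completed fails the run):
1. the lid has been slid open (value of joint lid above 0.1 m), for 0.2 s.
2. the driver block lies in the tray that the gauge calls for (((value of joint needle above -0.12 rad and contact force between green_tray and anything else above 2.5 N and contact force between red_tray and anything else below 0.3 N) or (value of joint needle below 0.12 rad and contact force between red_tray and anything else above 2.5 N and contact force between green_tray and anything else below 0.3 N)) and contact force between the fingers and anything else below 0.2 N), for 0.3 s.
3. the lid is shut again (value of joint lid below 0.008 m), for 0.2 s.
At the end, for the whole second after the job is handed in: Driver block in the tray the gauge calls for (it carries over 2.5 N, the other tray nothing; needle within 0.12 rad of the middle: either tray); lid shut to within 8 mm; every spool present stands on the basket floor, disc down, within 0.25 rad of upright, at rest (((value of joint needle above -0.12 rad and contact force between green_tray and anything else above 2.5 N and contact force between red_tray and anything else below 0.3 N) or (value of joint needle below 0.12 rad and contact force between red_tray and anything else above 2.5 N and contact force between green_tray and anything else below 0.3 N)) and value of joint lid below 0.008 m and x of spool1_c in the frame of basket between -0.05 and 0.05 m and y of spool1_c in the frame of basket between -0.13 and 0.13 m and z of spool1_c in the frame of basket between 0.025 and 0.048 m and angle between each of spool1_c, spool2_c, spool3_c, spool4_c's own z axis and vertical below 0.25 rad and linear speed of each of spool1, spool2, spool3, spool4 below 0.02 m/s and x of spool2_c in the frame of basket between -0.05 and 0.05 m and y of spool2_c in the frame of basket between -0.13 and 0.13 m and z of spool2_c in the frame of basket between 0.025 and 0.048 m and x of spool3_c in the frame of basket between -0.05 and 0.05 m and y of spool3_c in the frame of basket between -0.13 and 0.13 m and z of spool3_c in the frame of basket between 0.025 and 0.048 m and x of spool4_c in the frame of basket between -0.05 and 0.05 m and y of spool4_c in the frame of basket between -0.13 and 0.13 m and z of spool4_c in the frame of basket between 0.025 and 0.048 m); the robot touches nothing.
It fails at once if the oil bottle is pushed aside (more than 20 mm) (distance of oil from where it was at the start of the episode above 0.02 m).
It fails at once if the nail coil is pushed aside (more than 20 mm) (distance of coil from where it was at the start of the episode above 0.02 m).
It fails at once if the screwdriver is pushed aside (more than 20 mm) (distance of driver from where it was at the start of the episode above 0.02 m).
Of spool1, spool2, spool3, spool4 only 2 to 4 are there at a start; the rules pass over those that are not, and their reading is None.
At some moment in a run one of spool1, spool2, spool3, spool4 may be knocked a few centimetres aside while the robot is not near it.
It also fails if it takes over 210 s, if anything falls off the work surface, if the arm or the gripper's body presses on something with over 40 N, if the wrist force passes 120 N, or if a joint passes its speed limit or range.

## Working session

There is one attempt and no reset: what is moved stays moved. The work goes in short steps, Python scripts to look and compute and a tool call to move; the robot and the scene stay as the last step left them, time stands still between calls to the robot, and variables do not carry over. Pictures are saved under pics/ and viewed, about 12 in all and at most 16, crops included, and the job is handed in when it is done.

Besides the shell and the picture viewer there is one more tool, called after "Request:" as a command line: name --pt "numbers of a row" for each row, then --argument value for the rest. servo_tool: Moves the arm, as the interface text tells. Its arguments: {"type":"object","properties":{"motion":{"type":"array"},"force":{"type":"number"}},"required":["motion"]}

```bash
ls; mkdir -p pics
python3 - <<'E'
from bench import *
import cv2
print(sense(), hold_point_z)
for n in("scene","side","wrist"):
    cv2.imwrite(f"pics/{n}0.png",snapshot(n)); print(n,camera_params(n))
E
```

```text
pics
{'time': 0.0, 'joint_pos': array([-4.89342122e+00,  7.51547202e+00,  8.53297000e+01,  1.55899716e-03,
        8.72603213e+01, -4.89217620e+00]), 'qd': array([-0.02982735,  0.01594682, -0.00118543,  0.03442107, -0.04530984,
       -0.11808523]), 'joint_efforts': array([-1.90700346e-03, -5.69404185e+01, -5.00557995e+01, -2.19391650e-04,
        1.44415747e-02,  7.24149572e-05]), 'tool_pos': array([5.99455905e+02, 7.50885408e-02, 2.30236593e+02]), 'tcp_rot': array([-1.79895024e+02, -1.05479583e-02,  8.99986694e+01]), 'ft_force': array([ 0.18743601,  0.83526663, -0.61963028]), 'wrist_torque': array([ 0.02623786,  0.00687643, -0.0366786 ]), 'finger_gap': 85.51253573261515} 18.700000000000003
scene {'fx': 550.7388788361974, 'fy': 550.7388788361974, 'cx': 324.5100420405893, 'cy': 239.3705727671113, 'R': array([[ 0.84213305,  0.53914189,  0.01174495],
       [ 0.40131841, -0.61200917, -0.68146042],
       [-0.36021584,  0.57859381, -0.73176072]]), 't': array([-441.69906226, -173.45856042, 1856.18113131])}
side {'fx': 520.4268789237385, 'fy': 520.4268789237385, 'cx': 313.91684355082714, 'cy': 244.76027655815565, 'R': array([[-0.97660115, -0.21448147, -0.01574432],
       [-0.09422198,  0.4925318 , -0.86517897],
       [ 0.19331943, -0.84345132, -0.50121599]]), 't': array([ 525.33616422,  154.66053316, 1271.99928859])}
wrist {'fx': 350.2541438511955, 'fy': 350.2541438511955, 'cx': 320.04725147866, 'cy': 244.97497881095606, 'tool_from_camera': array([[-5.14072117e-04, -9.57025748e-01, -2.90002504e-01,
         7.36831291e+01],
       [ 9.99999242e-01, -8.16442086e-04,  9.21662289e-04,
        -1.46791618e+00],
       [-1.11882479e-03, -2.90001811e-01,  9.57025443e-01,
        -1.43299876e+02],
       [ 0.00000000e+00,  0.00000000e+00,  0.00000000e+00,
         1.00000000e+00]])}
```

View pics/scene0.png

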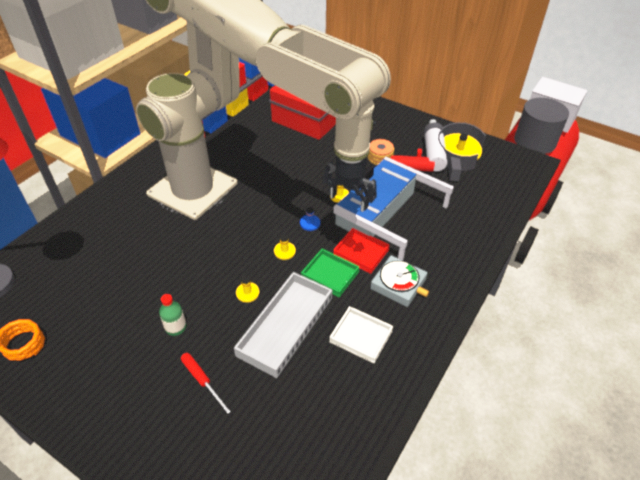

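View pics/side0.png

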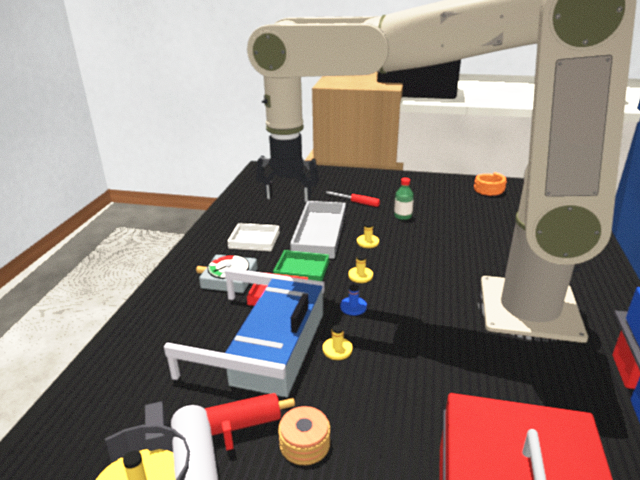

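View pics/wrist0.png

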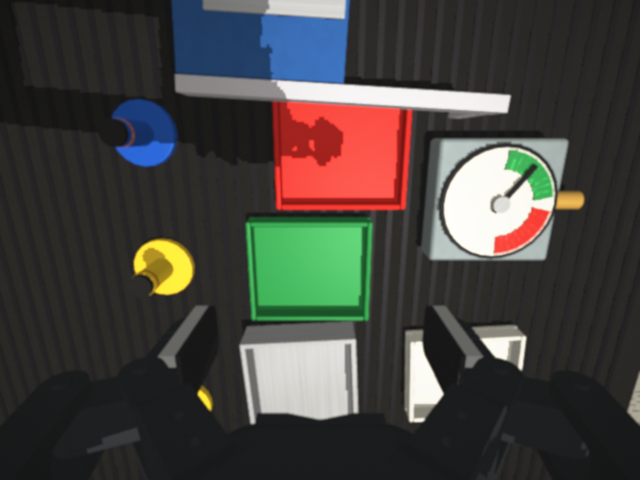

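The gauge needle points up-right in the wrist view, which is +x/+y, so it is in the green half at about +0.8 rad. Yellow spools show in the scene view at (247,292), (285,250) and (340,195), plus a yellow thing at (461,150) that needs checking. The red tray sits next to the box and the green one is between it and the basket.

```bash
cat > h.py <<'E'
from bench import *
import cv2, numpy as np
from scipy.spatial.transform import Rotation as Ro
def cam(name,s=None):
    p=camera_params(name)
    if name=="wrist":
        s=s or sense(); T=np.eye(4); T[:3,:3]=Ro.from_euler("xyz",s["tcp_rot"],degrees=True).as_matrix(); T[:3,3]=s["tool_pos"]
        M=np.linalg.inv(T@p["tool_from_camera"]); R,t=M[:3,:3],M[:3,3]
    else: R,t=np.array(p["R"]),np.array(p["t"])
    return np.array([[p["fx"],0,p["cx"]],[0,p["fy"],p["cy"]],[0,0,1]]),R,t
def ray(c,u,v,z):
    K,R,t=c; o=-R.T@t; d=R.T@np.linalg.solve(K,[u,v,1.]); return (o+d*(z-o[2])/d[2])
def proj(c,X):
    K,R,t=c; q=K@(R@np.array(X,float)+t); return q[:2]/q[2]
H={"yellow":((22,120,80),(35,255,255)),"blue":((100,130,60),(125,255,255)),"green":((55,120,60),(80,255,255)),
 "red":((175,150,70),(180,255,255)),"redl":((0,150,70),(6,255,255))}
def blobs(img,col,amin=60):
    m=cv2.inRange(cv2.cvtColor(img,cv2.COLOR_BGR2HSV),*map(np.array,H[col]))
    cs,_=cv2.findContours(m,cv2.RETR_EXTERNAL,cv2.CHAIN_APPROX_NONE)
    return [c for c in cs if cv2.contourArea(c)>amin]
E
python3 - <<'E'
from h import *
np.set_printoptions(precision=1,suppress=True)
for n in("scene","side","wrist"):
    im=cv2.imread(f"pics/{n}0.png"); c=cam(n)
    for col in("yellow","blue","green","red","redl"):
        for b in blobs(im,col):
            (x,y),(w,h),a=cv2.minAreaRect(b); bb=cv2.boundingRect(b)
            z={"yellow":10,"blue":10}.get(col,25)
            W=np.array([ray(c,*p,z)[:2] for p in b[:,0]],np.float32); r=cv2.minAreaRect(W)
            print(n,col,bb,"world rect c",np.array(r[0]),"size",np.array(r[1]),"ang %.1f"%r[2],"x",W[:,0].min(),W[:,0].max(),"y",W[:,1].min(),W[:,1].max())
c=cam("wrist");print("needle",ray(c,502,204,40),ray(c,537,167,40))
E
```

```text
scene yellow (235, 282, 25, 21) world rect c [ 430.3 -254.4] size [66.8 71.4] ang 49.9 x 394.21426 463.3173 y -290.09262 -216.95612
scene yellow (273, 240, 23, 21) world rect c [425.1 -68.6] size [67.8 76.5] ang 52.3 x 389.17007 460.3623 y -106.16803 -32.097134
scene yellow (331, 185, 18, 18) world rect c [434.4 237.9] size [46.4 87.6] ang 14.8 x 402.14203 453.81442 y 194.3002 278.43076
scene yellow (444, 133, 39, 27) world rect c [669.6 713.5] size [147. 133.] ang 12.8 x 591.3784 750.4281 y 647.0965 780.519
scene yellow (226, 89, 23, 28) world rect c [-180.9  474.9] size [ 77.7 189.6] ang 6.9 x -228.54057 -140.58702 y 382.64496 565.10846
scene blue (299, 215, 22, 16) world rect c [423.1  70.3] size [66.4 66.6] ang 33.3 x 386.96597 456.80063 y 36.680798 105.922455
scene blue (339, 190, 39, 31) world rect c [519.1 230.9] size [ 85.8 133.7] ang 86.8 x 454.17807 585.2107 y 184.61678 277.1982
scene blue (368, 160, 47, 52) world rect c [525.2 356.5] size [229.6 136.8] ang 86.8 x 460.13904 598.0209 y 238.15323 474.46884
scene blue (0, 160, 37, 90) world rect c [-439.1 -357.8] size [104.1 4
[... 4684 characters left out ...]
3 111.512634
wrist blue (171, 0, 179, 83) world rect c [543.  163.2] size [ 68. 160.] ang 86.8 x 461.38235 624.3482 y 125.51396 192.85902
wrist green (245, 217, 128, 104) world rect c [586.3 -60.7] size [116.9 130.5] ang 90.0 x 521.056 651.59235 y -119.147575 -2.1796033
wrist green (506, 151, 46, 48) world rect c [804.3  40.3] size [24.1 63. ] ang 47.9 x 779.27374 828.47766 y 17.069796 62.49131
wrist redl (495, 208, 54, 45) world rect c [804.1 -17.5] size [63.7 24.8] ang 43.6 x 779.3788 828.7262 y -39.664772 6.9508758
wrist redl (272, 102, 141, 109) world rect c [618.4  55.6] size [101.5 131.5] ang 89.9 x 552.58844 684.1486 y 4.9645457 106.45402
needle [773.1  13.7  40. ] [800.5  48.5  40. ]
```

Request:
servo_tool --pt "85 45 -10 -5 0 0 0" --pt "85 45 -10 -5 0 0 0" --pt "85 45 -10 -5 0 0 0" --pt "85 45 -10 -5 0 0 0" --pt "85 45 -10 -5 0 0 0" --pt "85 30 0 -5 0 0 0" --pt "85 0 0 0 0 0 0"

```text
time: 0.85
tool_pos: [546.6, 262.2, 257.9]
tcp_rot: [-179.6, 0.0, 89.7]
ft_force: [0.3, 0.7, 0.4]
finger_gap: 85.3
```

Run:
```python
from h import *
s=sense();cv2.imwrite("pics/wrist1.png",snapshot("wrist"));cv2.imwrite("pics/scene1.png",snapshot("scene"))
print(s["time"],s["tool_pos"],s["tcp_rot"],s["ft_force"])
import pickle;pickle.dump(s,open("s1.pkl","wb"))
```

```text
0.85 [546.63062736 262.1508975  257.9439264 ] [-1.79620740e+02  2.55420431e-02  8.96910630e+01] [0.25064807 0.67278841 0.35444213]
```

View pics/wrist1.png

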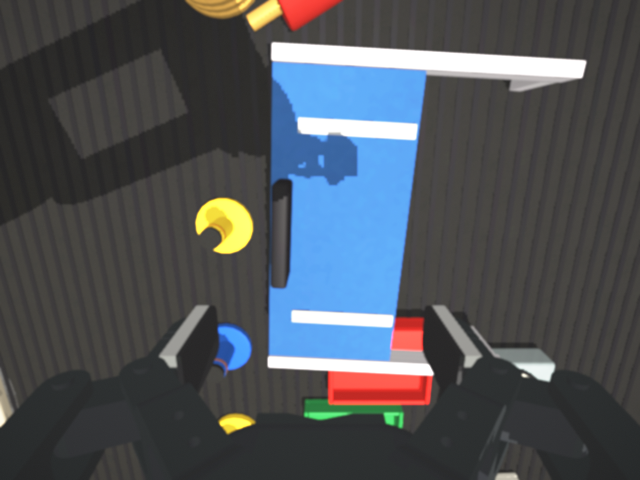

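The wrist view shows the shut lid and the black handle bar at about (282,182)–(280,285). The rails run from (272,45)–(583,65) at the top and from (268,362) at the bottom, and spool C is at (222,225).

Run:
```python
from h import *
import pickle
np.set_printoptions(precision=1,suppress=True)
s=pickle.load(open("s1.pkl","rb"));c=cam("wrist",s);im=cv2.imread("pics/wrist1.png")
for n,p in dict(rTL=(272,44),rTR=(584,60),rBL=(268,357),rBL2=(268,368)).items(): print(n,ray(c,*p,87))
hsv=cv2.cvtColor(im,cv2.COLOR_BGR2HSV)
m=(hsv[:,:,2]<75).astype(np.uint8)*255; m[:170]=0;m[300:]=0;m[:,:271]=0;m[:,310:]=0
k,_=cv2.findContours(m,0,1);k=max(k,key=cv2.contourArea);print("handle px",cv2.minAreaRect(k),cv2.boundingRect(k))
for p in [(292,181),(288,287),(275,181),(272,287)]: print("hdl",ray(c,*p,126))
for col in("blue","yellow","green","redl"):
  for b in blobs(im,col):
    z=86 if col=="blue" else 10 if col=="yellow" else 25
    W=np.array([ray(c,*p,z)[:2] for p in b[:,0]],np.float32);r=cv2.minAreaRect(W);print(col,cv2.boundingRect(b),r,W.min(0),W.max(0))
# basket in scene: grey inside bounds
im=cv2.imread("pics/scene1.png");h=cv2.cvtColor(im,cv2.COLOR_BGR2HSV)
m=((h[:,:,1]<60)&(h[:,:,2]>90)).astype(np.uint8)*255
k,_=cv2.findContours(m,0,1);cs=cam("scene")
for b in k:
  x,y,w,hh=cv2.boundingRect(b)
  if cv2.contourArea(b)>1500 and 220<x<420 and y>200:
    hu=cv2.convexHull(b);ap=cv2.approxPolyDP(hu,6,True)[:,0];print((x,y,w,hh));
    for p in ap: print(p,ray(cs,*p,40)[:2],ray(cs,*p,0)[:2])
```

```text
rTL [506.8 408.5  87. ]
rTR [757.6 395.2  87. ]
rBL [489.4 119.1  87. ]
rBL2 [488.7 105.7  87. ]
handle px ((280.354736328125, 232.0548858642578), (18.477352142333984, 106.15343475341797), 1.1017061471939087) (271, 179, 20, 107)
hdl [523.  304.5 126. ]
hdl [517. 215. 126.]
hdl [509.7 304.6 126. ]
hdl [503.3 215.1 126. ]
blue (216, 323, 36, 48) ((454.3621826171875, 129.82174682617188), (55.783077239990234, 36.03034210205078), 83.0280990600586) [435.  102.6] [472.5 158.3]
blue (268, 62, 158, 298) ((560.7373046875, 255.25904846191406), (274.31353759765625, 128.11727905273438), 86.64817810058594) [490.5 115.7] [631.4 395.7]
yellow (218, 413, 38, 22) ((425.6513366699219, -35.62842559814453), (48.094200134277344, 30.97182273864746), 25.121780395507812) [401.2 -58.5] [452.4 -22.6]
yellow (195, 197, 59, 57) ((434.4498291015625, 241.89334106445312), (63.79867172241211, 65.933349609375), 38.6870231628418) [399.9 207.7] [466.9 273.9]
yellow (248, 0, 32, 28) ((490.08074951171875, 452.8761291503906), (31.860397338867188, 12.2778959274292), 28.28184700012207) [474.7 441.3] [505.2 464. ]
green (304
[... 309 characters left out ...]
317, 31, 33) ((651.025146484375, 109.3316879272461), (43.922664642333984, 37.34347152709961), 89.83275604248047) [632.3  87.3] [669.6 131.3]
redl (278, 0, 64, 31) ((535.287841796875, 446.6004333496094), (24.48046875, 58.351951599121094), 89.5584716796875) [506.2 434.5] [564.6 459.1]
(329, 306, 65, 58)
[348 306] [ 701.8 -160.6] [ 688.2 -134.7]
[393 326] [ 833.4 -151.4] [ 824.2 -125.1]
[374 363] [ 845.  -274.1] [ 836.2 -252. ]
[329 342] [ 719.2 -283.8] [ 706.2 -261.9]
(233, 271, 99, 107)
[293 271] [ 508.3 -141.3] [ 488.3 -114.7]
[331 289] [ 632.8 -136.8] [ 616.9 -110.1]
[331 298] [ 649.2 -162.9] [ 633.9 -137.1]
[274 377] [ 660.3 -439.9] [ 645.3 -423.3]
[233 348] [ 525.7 -430.7] [ 506.3 -413.7]
```

Request:
servo_tool --pt "85 0 -17 20 0 0 0.027" --pt "85 -3 -18 40 0 0 0.027" --pt "85 0 0 40 0 0 0" --pt "85 0 0 30 0 0 0" --pt "85 0 0 15 0 0 0" --pt "85 0 0 13 0 0 0" --pt "85 0 0 0 0 0 0"

```text
time: 1.65
tool_pos: [511.2, 245.6, 92.4]
tcp_rot: [-179.6, 0.4, 85.8]
ft_force: [-0.1, 0.7, 0.2]
finger_gap: 85.1
```

Request:
servo_tool --pt "5 0 0 0 0 0 0" --pt "5 0 0 0 0 0 0" --pt "5 0 0 0 0 0 0" --pt "5 0 0 0 0 0 0" --pt "5 0 0 0 0 0 0" --pt "5 0 0 0 0 0 0" --force 30

```text
time: 2.25
tool_pos: [514.4, 245.3, 96.9]
tcp_rot: [-179.9, 0.2, 85.7]
ft_force: [1.8, -0.6, -6.3]
finger_gap: 13.6
```

Request:
servo_tool --pt "5 0 15 0 0 0 0" --pt "5 0 20 0 0 0 0" --pt "5 0 20 0 0 0 0" --pt "5 0 20 0 0 0 0" --pt "5 0 20 0 0 0 0" --pt "5 0 15 0 0 0 0" --pt "5 0 8 0 0 0 0" --pt "5 0 0 0 0 0 0"

```text
time: 3.05
tool_pos: [633.5, 238.3, 96.9]
tcp_rot: [-179.7, 0.3, 86.0]
ft_force: [1.9, -0.5, -0.4]
finger_gap: 13.6
```

Request:
servo_tool --pt "5 0 6 0 0 0 0" --pt "5 0 0 0 0 0 0" --pt "60 0 0 0 0 0 0" --pt "60 0 0 0 0 0 0" --pt "60 0 0 0 0 0 0" --pt "60 0 0 -5 0 0 0" --pt "60 0 0 -35 0 0 0" --pt "60 0 0 -35 0 0 0" --pt "0 0 0 -10 0 0 -0.14" --pt "0 0 0 0 0 0 -0.14"

```text
time: 4.05
tool_pos: [635.1, 238.9, 185.5]
tcp_rot: [-179.1, 0.1, 102.5]
ft_force: [0.6, -0.3, -0.2]
finger_gap: 31.7
```

Request:
servo_tool --pt "0 0 0 0 0 0 -0.14" --pt "0 0 0 0 0 0 -0.14" --pt "0 0 0 0 0 0 -0.14" --pt "0 0 0 0 0 0 -0.14" --pt "0 0 0 0 0 0 -0.14" --pt "0 0 0 0 0 0 -0.14" --pt "0 0 0 0 0 0 -0.14" --pt "0 0 0 0 0 0 -0.14" --pt "0 0 0 0 0 0 -0.14" --pt "0 0 0 0 0 0 0"

```text
time: 5.05
tool_pos: [637.5, 239.4, 193.8]
tcp_rot: [-179.8, -0.3, 177.8]
ft_force: [-0.0, 0.6, 0.4]
finger_gap: -0.1
```

Request:
servo_tool --pt "0 15 25 0 0 0 0.02" --pt "0 25 35 0 0 0 0" --pt "0 20 33 0 0 0 0" --pt "0 13 20 10 0 0 0" --pt "0 2 8 10 0 0 0" --pt "0 0 0 10 0 0 0" --pt "0 0 0 0 0 0 0"

```text
time: 5.75
tool_pos: [570.0, 367.0, 164.8]
tcp_rot: [-179.9, -0.1, 174.9]
ft_force: [0.6, 0.1, -1.5]
finger_gap: 0.4
```

Run:
```python
from h import *
s=sense();cv2.imwrite("pics/wrist2.png",snapshot("wrist"));print(s["tool_pos"],s["tcp_rot"],s["ft_force"],s["joint_pos"])
```

```text
[570.02293849 367.03816313 164.75288064] [-1.79890632e+02 -5.66289008e-02  1.74877985e+02] [ 0.60504674  0.06701756 -1.517009  ] [ 2.84786810e+01  2.15789340e+01  7.57592049e+01 -6.02346489e-02
  8.27695565e+01 -5.63917203e+01]
```

View pics/wrist2.png

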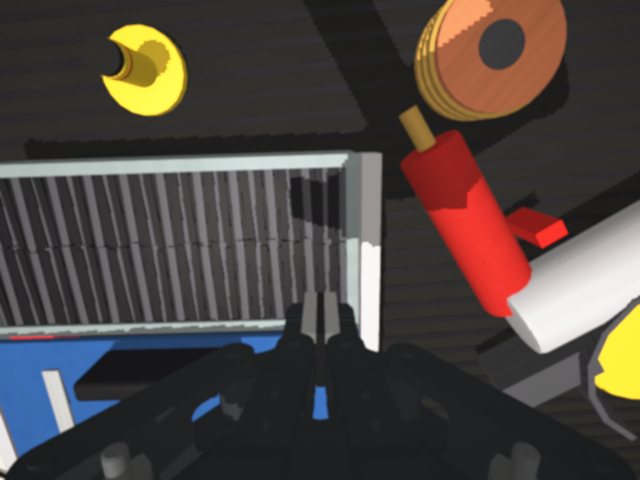

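The lid is fully open. The box mouth runs to about (348,178) near and (352,322) far, with the bristles covering the inside.

Run:
```python
from h import *
s=sense();c=cam("wrist",s)
B=np.array([560.7,255.3]);a=np.radians(-3.35);R=np.array([[np.cos(a),-np.sin(a)],[np.sin(a),np.cos(a)]])
for p in[(346,166),(346,177),(0,166),(0,178),(350,322),(358,322),(0,330)]: w=ray(c,*p,75)[:2];print(p,w,R.T@(w-B))
print("tcp in box",R.T@(s["tool_pos"][:2]-B))
```

```text
(346, 166) [514.05193925 388.51454359] [-54.35277015 130.26101708]
(346, 177) [521.12903048 388.02756587] [-47.25931558 130.18842291]
(0, 166) [493.6744585  163.24716744] [-61.53188066 -95.81218533]
(0, 178) [501.20648962 160.49341958] [-53.85180439 -98.12109168]
(350, 322) [628.23998071 383.65597709] [ 59.92405847 132.0833565 ]
(358, 322) [628.7767451  389.61637756] [ 60.11160831 138.06493781]
(0, 330) [611.30705523 120.24010776] [  58.41283288 -131.87186769]
tcp in box [  3.24509111 111.98098962]
```

Request:
servo_tool --pt "0 0 -5 15 0 0 -0.03" --pt "0 0 0 30 0 0 0" --pt "0 0 0 30 0 0 0" --pt "0 0 0 30 0 0 0" --pt "0 0 0 20 0 0 0" --pt "0 0 0 10 0 0 0" --pt "0 0 0 5 0 0 0" --pt "0 0 0 0 0 0 0"

```text
time: 6.6
tool_pos: [581.4, 352.4, 28.0]
tcp_rot: [179.9, 0.6, 175.6]
ft_force: [-0.2, 0.0, -0.1]
finger_gap: -0.3
```

Request:
servo_tool --pt "0 0 0 0 0 0 0"

```text
time: 6.7
tool_pos: [582.4, 352.2, 29.1]
tcp_rot: [179.9, 0.6, 175.6]
ft_force: [0.8, 0.4, 0.6]
finger_gap: 0.4
```

Request:
servo_tool --pt "0 7 0 5 0 0 0" --pt "0 5 0 4 0 0 0" --pt "0 0 0 0 0 0 0"

```text
time: 7.0
tool_pos: [576.0, 351.9, 26.5]
tcp_rot: [179.8, 1.3, 175.4]
ft_force: [0.3, 0.3, -0.0]
finger_gap: 0.3
```

Request:
servo_tool --pt "0 0 -7 0 0 0 0" --pt "0 0 -7 0 0 0 0" --pt "0 0 -7 0 0 0 0"

```text
time: 7.3
tool_pos: [574.4, 331.7, 28.0]
tcp_rot: [179.6, 1.4, 175.5]
ft_force: [0.6, 1.1, -0.3]
finger_gap: -0.0
```

Request:
servo_tool --pt "0 0 -7 0 0 0 0" --pt "0 0 -7 0 0 0 0" --pt "0 0 -7 0 0 0 0"

```text
time: 7.6
tool_pos: [572.9, 309.9, 28.4]
tcp_rot: [179.5, 1.5, 175.5]
ft_force: [1.0, 3.4, 1.8]
finger_gap: 0.1
```

Request:
servo_tool --pt "0 0 -7 0 0 0 0" --pt "0 0 -7 0 0 0 0" --pt "0 0 -7 0 0 0 0"

```text
time: 7.9
tool_pos: [571.6, 287.5, 28.8]
tcp_rot: [179.5, 1.5, 175.5]
ft_force: [1.7, 2.9, 0.4]
finger_gap: 0.2
```

Request:
servo_tool --pt "0 0 4 -2 0 -0.026 0" --pt "0 0 3 -20 0 0 0" --pt "0 0 0 -25 0 0 0" --pt "60 3 -10 -8 0 0 -0.02" --pt "85 5 -13 0 0 0 0" --pt "85 3 -10 0 0 0 0" --pt "85 0 -3 0 0 0 0" --pt "85 0 0 0 0 0 0" --pt "85 0 0 0 0 0 0"

```text
time: 8.8
tool_pos: [550.8, 254.7, 80.2]
tcp_rot: [180.0, 3.0, 176.6]
ft_force: [-0.1, -0.3, 0.5]
finger_gap: 84.2
```

Request:
servo_tool --pt "85 -7 3 5 0 0.05 0" --pt "85 -3 0 20 0 0 0" --pt "85 0 0 20 0 0 0" --pt "85 0 0 12 0 0 0" --pt "85 0 0 4 0 0 0" --pt "85 0 0 0 0 0 0"

```text
time: 9.4
tool_pos: [561.8, 258.9, 16.5]
tcp_rot: [180.0, -0.0, 176.6]
ft_force: [-0.3, -0.0, 0.5]
finger_gap: 84.7
```

```bash
python3 -c "
from h import *
s=sense();print(s['tool_pos'],s['tcp_rot'],s['ft_force'])"
```

```text
[561.8007666  258.93712102  16.51814822] [ 1.79999692e+02 -2.86200219e-02  1.76637949e+02] [-0.27549272 -0.00609312  0.51500947]
```

Request:
servo_tool --pt "10 0 0 0 0 0 0" --pt "10 0 0 0 0 0 0" --pt "10 0 0 0 0 0 0" --pt "10 0 0 0 0 0 0" --pt "10 0 0 0 0 0 0" --pt "10 0 0 0 0 0 0" --pt "10 0 0 0 0 0 0" --force 60

```text
time: 10.1
tool_pos: [563.3, 259.8, 19.7]
tcp_rot: [179.9, 0.2, 176.7]
ft_force: [0.7, 0.0, -0.5]
finger_gap: 29.2
```

Request:
servo_tool --pt "10 0 0 -15 0 0 0" --pt "10 0 0 -35 0 0 0" --pt "10 0 0 -40 0 0 0" --pt "10 0 0 -40 0 0 0" --pt "10 0 0 -20 0 0 0" --pt "10 -2 -20 0 0 0 0" --pt "10 -5 -35 0 0 0 0" --pt "10 -5 -40 0 0 0 0" --pt "10 -5 -40 0 0 0 0" --pt "10 -5 -40 0 0 0 0"

```text
time: 11.1
tool_pos: [572.2, 83.3, 182.9]
tcp_rot: [179.9, 0.2, 177.2]
ft_force: [0.7, -0.6, -5.3]
finger_gap: 28.8
```

Request:
servo_tool --pt "10 -5 -40 0 0 0 0" --pt "10 -5 -40 0 0 0 0" --pt "10 -5 -30 0 0 0 0" --pt "10 -2 -15 0 0 0 0" --pt "10 0 0 0 0 0 0" --pt "10 0 0 0 0 0 0"

```text
time: 11.7
tool_pos: [581.8, -52.4, 187.6]
tcp_rot: [179.9, 0.3, 176.8]
ft_force: [1.1, -0.4, -3.5]
finger_gap: 28.9
```

Run:
```python
from h import *
import pickle
s=sense();cv2.imwrite("pics/wrist3.png",snapshot("wrist"));pickle.dump(s,open("s3.pkl","wb"));cv2.imwrite("pics/scene3.png",snapshot("scene"))
print(s["tool_pos"],s["tcp_rot"],s["ft_force"],s["finger_gap"])
c=cam("wrist",s);im=cv2.imread("pics/wrist3.png")
for col,z in(("green",25),("yellow",10),("redl",25)):
  for b in blobs(im,col):
    W=np.array([ray(c,*p,z)[:2] for p in b[:,0]],np.float32);print(col,cv2.boundingRect(b),W.min(0),W.max(0),cv2.minAreaRect(W))
```

```text
[581.76011954 -52.35631259 187.59954607] [179.91432098   0.299224   176.82669566] [ 1.09145394 -0.40170541 -3.49703052] 28.948981986429956
green (238, 152, 134, 148) [ 520.02014 -120.27659] [651.58545    -6.7408915] ((585.808837890625, -63.50850296020508), (113.53475189208984, 131.56549072265625), 89.99200439453125)
yellow (20, 20, 26, 35) [ 404.3594  -289.19727] [ 428.50638 -265.09772] ((419.578857421875, -274.8529357910156), (15.636181831359863, 28.401878356933594), 53.7756462097168)
yellow (33, 5, 83, 90) [ 395.27164 -280.36194] [ 460.57925 -212.43675] ((429.09600830078125, -244.38665771484375), (64.04653930664062, 65.06304168701172), 67.58667755126953)
yellow (625, 0, 15, 63) [417.2275  201.95923] [461.90814 218.13449] ((440.6205749511719, 208.04202270507812), (45.82865905761719, 10.945596694946289), 11.93305778503418)
yellow (256, 0, 81, 77) [400.99414  -95.408806] [456.9978  -30.50872] ((429.51336669921875, -63.29157638549805), (64.65608215332031, 54.481101989746094), 86.83505249023438)
redl (380, 180, 134, 144) [549.39545     1.0579383] [684.62585  118.381744] ((617.0174560546875, 59.7315788269043), (117.31928253173828, 135.19668579101562), 89.95999908447266)
```

View pics/wrist3.png

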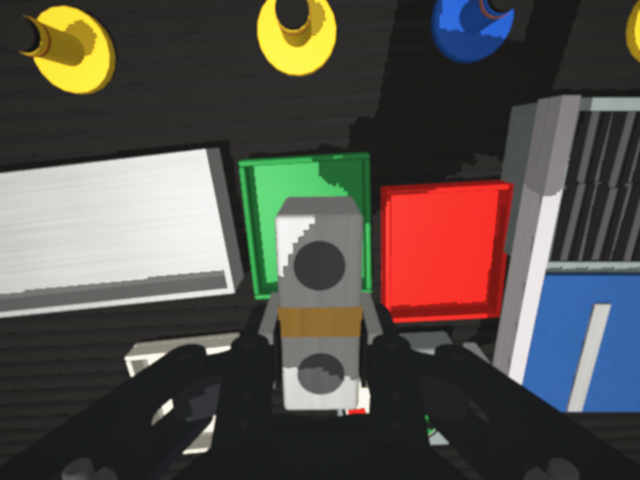

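The block is gripped. The green tray fills about (238–372, 152–300), with its centre near (586,-63).

Request:
servo_tool --pt "10 -4 -6 10 0 0 0" --pt "10 -2 -4 25 0 0 0" --pt "10 0 0 30 0 0 0" --pt "10 0 0 30 0 0 0" --pt "10 0 0 25 0 0 0" --pt "10 0 0 15 0 0 0" --pt "10 0 0 8 0 0 0" --pt "10 0 0 0 0 0 0" --pt "10 0 0 0 0 0 0"

```text
time: 12.7
tool_pos: [590.3, -55.8, 37.5]
tcp_rot: [179.9, 0.4, 177.5]
ft_force: [0.3, 0.5, -3.8]
finger_gap: 29.0
```

Request:
servo_tool --pt "10 4 -7 5 0 0 0" --pt "10 0 0 6 0 0 0" --pt "10 0 0 4 0 0 0" --pt "10 0 0 2 0 0 0" --pt "10 0 0 0 0 0 0"

```text
time: 13.2
tool_pos: [589.1, -64.2, 23.6]
tcp_rot: [180.0, 0.8, 177.5]
ft_force: [0.3, 1.0, -4.4]
finger_gap: 29.3
```

Request:
servo_tool --pt "10 0 0 3 0 0 0" --pt "10 0 0 3 0 0 0" --pt "10 0 0 1 0 0 0" --pt "10 0 0 0 0 0 0"

```text
time: 13.6
tool_pos: [589.9, -64.3, 17.1]
tcp_rot: [180.0, 0.9, 177.5]
ft_force: [-1.5, 0.6, -1.0]
finger_gap: 29.2
```

Request:
servo_tool --pt "44 0 0 0 0 0 0" --pt "44 0 0 0 0 0 0" --pt "44 0 0 0 0 0 0" --pt "44 0 0 -5 0 0 0" --pt "44 0 0 -25 0 0 0" --pt "44 0 0 -35 0 0 0" --pt "44 0 0 -35 0 0 0" --pt "44 0 0 0 0 0 0" --pt "44 0 0 0 0 0 0"

```text
time: 14.5
tool_pos: [589.6, -64.4, 123.8]
tcp_rot: [180.0, 1.1, 177.5]
ft_force: [-0.6, -0.5, -1.3]
finger_gap: 44.3
```

Request:
servo_tool --pt "85 20 0 0 0 0.01 0" --pt "85 40 0 0 0 0 0" --pt "85 40 0 0 0 0 0" --pt "85 35 -2 0 0 0 0" --pt "85 15 0 0 0 0 0" --pt "85 0 0 0 0 0 0"

```text
time: 15.1
tool_pos: [433.3, -59.2, 117.5]
tcp_rot: [179.9, 0.3, 177.6]
ft_force: [0.3, 0.4, -0.4]
finger_gap: 84.9
```

Run:
```python
from h import *
s=sense();cv2.imwrite("pics/wrist4.png",snapshot("wrist"));cv2.imwrite("pics/scene4.png",snapshot("scene"));cv2.imwrite("pics/side4.png",snapshot("side"))
print(s["time"],s["tool_pos"],s["tcp_rot"],s["ft_force"],s["finger_gap"])
for n in("scene","side"):
  c=cam(n);im=cv2.imread(f"pics/{n}4.png")
  for col in("yellow","blue"):
   for b in blobs(im,col):
    W=np.array([ray(c,*p,10)[:2] for p in b[:,0]],np.float32)
    if 350<W.mean(0)[0]<480: print(n,col,cv2.boundingRect(b),W.min(0),W.max(0))
a=cv2.imread("pics/scene4.png")[160:400,200:520];cv2.imwrite("pics/v4.png",cv2.resize(a,None,fx=2,fy=2))
```

```text
15.1 [433.31922098 -59.15647616 117.51970354] [179.94681196   0.31668469 177.55365192] [ 0.33545208  0.3512623  -0.37348794] 84.94975569869241
scene yellow (235, 282, 25, 21) [ 392.17514 -290.09262] [ 464.99213 -216.95612]
scene yellow (273, 239, 23, 22) [ 389.27997 -106.16803] [460.3623   -25.327568]
scene yellow (329, 184, 21, 19) [396.63678 194.3002 ] [456.59665 278.43076]
scene blue (299, 215, 22, 16) [387.07724  35.14239] [456.80063 109.43235]
side yellow (322, 336, 30, 24) [400.16626 203.99777] [466.6996  282.03088]
side yellow (348, 263, 25, 21) [ 389.6737  -113.28964] [455.0542   -13.780507]
side yellow (359, 230, 20, 19) [ 395.27448 -304.39758] [ 452.70096 -198.07397]
side blue (340, 294, 27, 22) [387.70798  36.04326] [454.42728 124.95742]
```

View pics/v4.png

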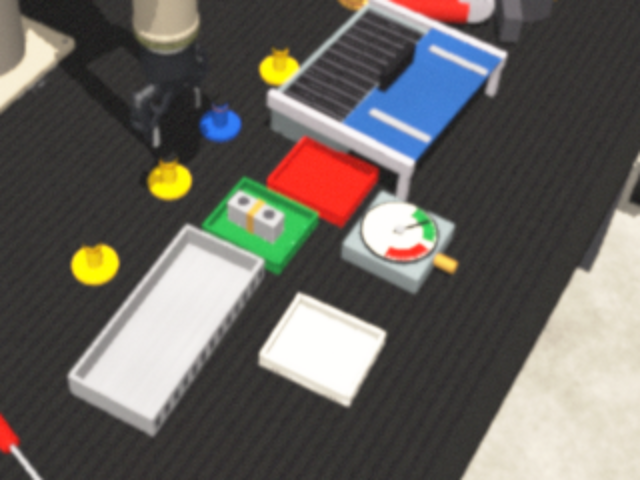

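The block lies inside the green tray at crop pixel (255,215). Three yellow spools and one blue lookalike stand where they were.

Request:
servo_tool --pt "85 5 -3 10 0 0 0" --pt "85 2 0 20 0 0 0" --pt "85 0 0 25 0 0 0" --pt "85 0 0 20 0 0 0" --pt "85 0 0 10 0 0 0" --pt "85 0 0 4 0 0 0" --pt "85 0 0 0 0 0 0" --pt "85 0 0 0 0 0 0"

```text
time: 16.05
tool_pos: [432.9, -63.6, 24.6]
tcp_rot: [180.0, 0.5, 177.6]
ft_force: [-0.4, -0.3, -0.1]
finger_gap: 85.1
```

Request:
servo_tool --pt "85 6 0 0 0 0 0" --pt "85 0 0 0 0 0 0" --pt "10 0 0 0 0 0 0" --pt "10 0 0 0 0 0 0" --pt "10 0 0 0 0 0 0" --pt "10 0 0 0 0 0 0" --pt "10 0 0 0 0 0 0" --pt "10 0 0 0 0 0 0" --pt "10 0 0 0 0 0 0" --force 40

```text
time: 16.95
tool_pos: [429.3, -64.1, 28.1]
tcp_rot: [-179.9, 0.9, 177.7]
ft_force: [-0.4, 0.3, 0.3]
finger_gap: 22.9
```

Request:
servo_tool --pt "10 0 0 -10 0 0 0" --pt "10 0 0 -20 0 0 0" --pt "10 0 0 -30 0 0 0" --pt "10 0 0 -25 0 0 0" --pt "10 0 0 -5 0 0 0" --pt "10 0 0 0 0 0 0"

```text
time: 17.55
tool_pos: [425.8, -63.3, 121.3]
tcp_rot: [-180.0, 0.6, 177.7]
ft_force: [-1.0, 1.0, -1.8]
finger_gap: 23.0
```

Request:
servo_tool --pt "10 -15 -15 0 0 0 0" --pt "10 -30 -27 0 0 0 0" --pt "10 -30 -27 0 0 0 0" --pt "10 -30 -27 0 0 0 0" --pt "10 -25 -25 0 0 0 0" --pt "10 -15 -13 0 0 0 0" --pt "10 -6 -6 0 0 0 0" --pt "10 0 0 0 0 0 0" --pt "10 0 0 0 0 0 0"

```text
time: 18.45
tool_pos: [569.2, -211.0, 106.8]
tcp_rot: [179.6, -0.3, 177.8]
ft_force: [-0.7, 0.8, -1.4]
finger_gap: 22.8
```

Run:
```python
from h import *
import pickle
s=sense();cv2.imwrite("pics/wrist5.png",snapshot("wrist"));pickle.dump(s,open("s5.pkl","wb"))
print(s["tool_pos"],s["tcp_rot"],s["finger_gap"])
c=cam("wrist",pickle.load(open("s3.pkl","rb")))
for p in[(222,149),(236,292),(0,172),(0,317)]: print(p,ray(c,*p,40)[:2])
```

```text
[ 569.15325163 -211.03226374  106.79147975] [179.60396439  -0.32309069 177.75218287] 22.796932469628967
(222, 149) [ 510.99550359 -127.01960726]
(236, 292) [ 635.91647967 -131.69865219]
(0, 172) [ 518.85299769 -309.89777094]
(0, 317) [ 648.66245759 -352.91791655]
```

View pics/wrist5.png

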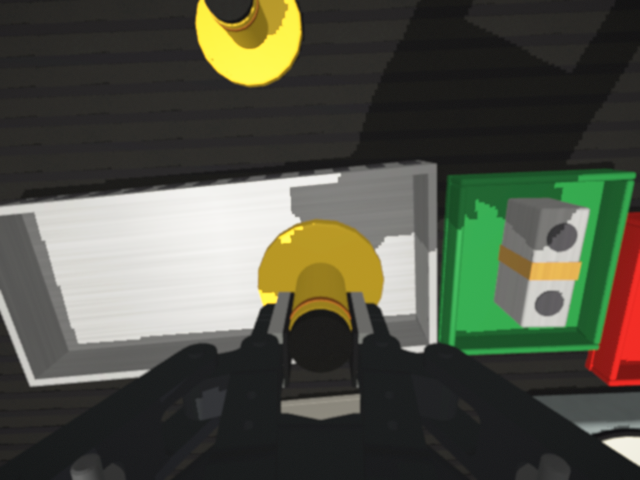

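The wrist view shows the spool held over the basket's +y end. The basket's top corners are at about (437,162), (0,210), (32,385) and (437,348), and the block is in the green tray.

Run:
```python
from h import *
import pickle
c=cam("wrist",pickle.load(open("s5.pkl","rb")))
P=[ray(c,*p,40)[:2] for p in[(437,162),(437,348),(32,386),(-6,212)]]
for p in P:print(p)
print("ctr",np.mean(P,0), np.degrees(np.arctan2(*(-(P[0]-P[3])*[1,-1])[[0,1]])))
```

```text
[ 509.41669711 -139.79137612]
[ 634.81743893 -132.79946967]
[ 652.87727357 -418.28960213]
[ 528.2176273  -406.96687812]
ctr [ 581.33225923 -274.46183151] 4.025223676186956
```

Request:
servo_tool --pt "10 -5 2 10 0 0 0" --pt "10 -2 0 15 0 0 0" --pt "10 0 0 18 0 0 0" --pt "10 0 0 10 0 0 0" --pt "10 0 0 5 0 0 0" --pt "10 0 0 0 0 0 0" --pt "10 0 0 0 0 0 0"

```text
time: 19.2
tool_pos: [574.4, -204.5, 43.5]
tcp_rot: [179.5, -0.4, 178.0]
ft_force: [0.4, -0.0, -1.5]
finger_gap: 22.7
```

Request:
servo_tool --pt "10 -2 -4 4 0 0 0" --pt "10 0 0 3 0 0 0" --pt "10 0 0 1 0 0 0" --pt "10 0 0 0 0 0 0"

```text
time: 19.6
tool_pos: [577.8, -209.9, 36.9]
tcp_rot: [179.6, -0.2, 177.9]
ft_force: [-0.3, 0.7, -1.2]
finger_gap: 22.6
```

Request:
servo_tool --pt "10 0 0 2 0 0 0" --pt "10 0 0 1 0 0 0" --pt "40 0 0 0 0 0 0" --pt "40 0 0 0 0 0 0" --pt "40 0 0 0 0 0 0" --pt "40 0 0 -5 0 0 0" --pt "40 0 0 -25 0 0 0" --pt "40 0 0 -35 0 0 0" --pt "40 0 0 -20 0 0 0" --pt "40 0 0 0 0 0 0"

```text
time: 20.6
tool_pos: [578.0, -210.3, 123.0]
tcp_rot: [179.6, -0.2, 177.9]
ft_force: [0.1, 0.5, 0.1]
finger_gap: 39.8
```

Request:
servo_tool --pt "85 15 -5 0 0 0 0" --pt "85 35 -10 0 0 0 0" --pt "85 40 -12 0 0 0 0" --pt "85 30 -10 0 0 0 0" --pt "85 15 -6 0 0 0 0" --pt "85 8 0 0 0 0 0" --pt "85 0 0 0 0 0 0"

```text
time: 21.3
tool_pos: [428.1, -247.6, 118.2]
tcp_rot: [179.6, -0.3, 178.0]
ft_force: [0.0, 0.3, -0.3]
finger_gap: 84.9
```

```bash
cat > look.py <<'E'
from h import *
import sys,pickle
k=sys.argv[1];s=sense();np.set_printoptions(precision=1,suppress=True)
print(s["time"],s["tool_pos"],s["tcp_rot"],s["ft_force"],s["finger_gap"])
I={n:snapshot(n) for n in("wrist","scene","side")}
for n,im in I.items():
  cv2.imwrite(f"pics/{n}{k}.png",im);c=cam(n,s)
  for b in blobs(im,"yellow"):
    W=np.array([ray(c,*p,10)[:2] for p in b[:,0]],np.float32)
    if 350<W.mean(0)[0]<680 and W.mean(0)[1]<400: print(n,cv2.boundingRect(b),W.min(0),W.max(0),(W.min(0)+W.max(0))/2)
E
python3 look.py 6
```

```text
21.3 [ 428.1 -247.6  118.2] [179.6  -0.3 178. ] [ 0.   0.3 -0.3] 84.91401607966259
wrist (333, 373, 72, 54) [ 543.4 -240.9] [ 599.4 -178.9] [ 571.4 -209.9]
wrist (275, 199, 87, 83) [ 393.9 -280.9] [ 457.5 -216.3] [ 425.7 -248.6]
scene (286, 295, 23, 20) [ 539.4 -244.9] [ 602.6 -180.5] [ 571.  -212.7]
scene (235, 282, 25, 21) [ 392.1 -290.1] [ 465. -217.] [ 428.5 -253.5]
scene (329, 184, 21, 19) [396.  194.8] [456.6 278.4] [426.3 236.6]
side (322, 336, 30, 24) [400.2 204. ] [466.  281.6] [433.1 242.8]
side (314, 231, 14, 13) [ 542.7 -272.2] [ 593.5 -198.2] [ 568.1 -235.2]
side (357, 230, 23, 19) [ 393.  -307.3] [ 459.8 -197. ] [ 426.4 -252.1]
```

Request:
servo_tool --pt "85 5 -1 10 0 0 0" --pt "85 3 0 20 0 0 0" --pt "85 0 0 25 0 0 0" --pt "85 0 0 20 0 0 0" --pt "85 0 0 8 0 0 0" --pt "85 0 0 2 0 0 0" --pt "85 0 0 0 0 0 0"

```text
time: 22.15
tool_pos: [424.1, -246.5, 29.0]
tcp_rot: [179.6, -0.1, 178.4]
ft_force: [0.5, -0.1, 1.1]
finger_gap: 85.2
```

Request:
servo_tool --pt "10 -2 -2 2 0 0 0" --pt "10 0 0 0 0 0 0" --pt "10 0 0 0 0 0 0" --pt "10 0 0 0 0 0 0" --pt "10 0 0 0 0 0 0" --pt "10 0 0 0 0 0 0" --pt "10 0 0 0 0 0 0" --pt "10 0 0 0 0 0 0"

```text
time: 22.95
tool_pos: [428.6, -250.4, 30.4]
tcp_rot: [179.8, 0.1, 178.4]
ft_force: [-0.2, -0.3, -1.3]
finger_gap: 23.0
```

Request:
servo_tool --pt "10 0 0 -10 0 0 0" --pt "10 0 0 -20 0 0 0" --pt "10 0 0 -30 0 0 0" --pt "10 0 0 -30 0 0 0" --pt "10 0 0 -5 0 0 0" --pt "10 0 0 0 0 0 0"

```text
time: 23.55
tool_pos: [427.1, -249.8, 129.7]
tcp_rot: [179.7, 0.0, 178.4]
ft_force: [-0.1, -0.6, -2.4]
finger_gap: 22.9
```

Request:
servo_tool --pt "10 -15 -10 0 0 0 0" --pt "10 -33 -19 0 0 0 0" --pt "10 -36 -21 0 0 0 0" --pt "10 -35 -20 0 0 0 0" --pt "10 -22 -14 0 0 0 0" --pt "10 -14 -8 0 0 0 0" --pt "10 -4 -3 0 0 0 0" --pt "10 0 0 0 0 0 0"

```text
time: 24.35
tool_pos: [583.7, -348.9, 114.1]
tcp_rot: [179.2, -0.7, 178.4]
ft_force: [-0.6, 0.4, -1.6]
finger_gap: 22.5
```

Request:
servo_tool --pt "10 0 0 10 0 0 0" --pt "10 0 0 20 0 0 0" --pt "10 0 0 20 0 0 0" --pt "10 0 0 10 0 0 0" --pt "10 0 0 0 0 0 0"

```text
time: 24.85
tool_pos: [578.4, -345.0, 48.3]
tcp_rot: [179.1, -1.0, 178.4]
ft_force: [-0.4, -0.3, -1.3]
finger_gap: 22.8
```

Request:
servo_tool --pt "10 -6 -4 4 0 -0.017 0" --pt "10 0 0 4 0 0 0" --pt "10 0 0 2 0 0 0" --pt "10 0 0 0 0 0 0"

```text
time: 25.25
tool_pos: [585.3, -349.8, 39.8]
tcp_rot: [179.1, 0.2, 178.4]
ft_force: [-0.2, 0.6, -1.0]
finger_gap: 22.5
```

Request:
servo_tool --pt "10 0 0 3 0 0 0" --pt "10 0 0 1 0 0 0" --pt "40 0 0 0 0 0 0" --pt "40 0 0 0 0 0 0" --pt "40 0 0 0 0 0 0" --pt "40 0 0 -5 0 0 0" --pt "40 0 0 -25 0 0 0" --pt "40 0 0 -35 0 0 0" --pt "40 0 0 -25 0 0 0" --pt "40 0 0 0 0 0 0"

```text
time: 26.25
tool_pos: [585.5, -351.4, 131.0]
tcp_rot: [179.2, 0.3, 178.4]
ft_force: [-0.1, -0.4, 1.6]
finger_gap: 39.7
```

Request:
servo_tool --pt "40 13 25 0 0 0 0" --pt "40 14 46 0 0 0 0" --pt "40 14 48 0 0 0 0" --pt "60 14 48 0 0 0 0" --pt "85 14 48 0 0 0 0" --pt "85 14 48 0 0 0 0" --pt "85 14 48 0 0 0 0" --pt "85 14 48 0 0 0 0" --pt "85 14 48 0 0 0 0" --pt "85 14 48 0 0 0 0"

```text
time: 27.25
tool_pos: [457.2, 104.7, 130.7]
tcp_rot: [179.3, 0.4, 177.8]
ft_force: [1.6, 0.6, 1.1]
finger_gap: 85.1
```

Request:
servo_tool --pt "85 14 48 0 0 0 0" --pt "85 10 40 0 0 0 0" --pt "85 5 20 0 0 0 0" --pt "85 0 10 0 0 0 0" --pt "85 0 0 0 0 0 0" --pt "85 0 0 0 0 0 0"

```text
time: 27.85
tool_pos: [427.8, 230.6, 129.3]
tcp_rot: [179.3, 0.3, 178.3]
ft_force: [-0.1, -0.7, -0.3]
finger_gap: 85.0
```

```bash
python3 look.py 7
```

```text
27.85 [427.8 230.6 129.3] [179.3   0.3 178.3] [-0.1 -0.7 -0.3] 84.95001991338168
wrist (290, 202, 83, 80) [399.1 207.8] [463.5 272.4] [431.3 240.1]
scene (266, 340, 23, 22) [ 579.3 -391.9] [ 631.8 -328.9] [ 605.6 -360.4]
scene (287, 295, 22, 20) [ 539.4 -244.9] [ 602.6 -180.6] [ 571.  -212.8]
scene (329, 184, 21, 19) [396.6 194.8] [456.6 278.4] [426.6 236.6]
side (322, 336, 31, 25) [398.5 204.4] [465.4 284.2] [431.9 244.3]
side (313, 231, 11, 13) [ 554.3 -272.2] [ 593.5 -198.2] [ 573.9 -235.2]
side (306, 208, 16, 16) [ 587.4 -429. ] [ 644.2 -320.1] [ 615.8 -374.5]
```

Request:
servo_tool --pt "85 -3 6 10 0 0 0" --pt "85 0 4 25 0 0 0" --pt "85 0 0 25 0 0 0" --pt "85 0 0 22 0 0 0" --pt "85 0 0 10 0 0 0" --pt "85 0 0 3 0 0 0" --pt "85 0 0 0 0 0 0"

```text
time: 28.7
tool_pos: [435.8, 238.7, 30.1]
tcp_rot: [179.2, 0.4, 177.7]
ft_force: [0.1, -0.2, 0.6]
finger_gap: 85.4
```

Request:
servo_tool --pt "10 3 2 2 0 0 0" --pt "10 0 0 0 0 0 0" --pt "10 0 0 0 0 0 0" --pt "10 0 0 0 0 0 0" --pt "10 0 0 0 0 0 0" --pt "10 0 0 0 0 0 0" --pt "10 0 0 0 0 0 0" --pt "10 0 0 0 0 0 0"

```text
time: 29.5
tool_pos: [435.5, 242.2, 31.9]
tcp_rot: [179.1, 0.8, 177.7]
ft_force: [0.5, -0.1, -1.5]
finger_gap: 22.7
```

Request:
servo_tool --pt "10 0 0 -10 0 0 0" --pt "10 0 0 -25 0 0 0" --pt "10 0 0 -35 0 0 0" --pt "10 0 0 -35 0 0 0" --pt "10 0 0 -20 0 0 0" --pt "10 0 0 0 0 0 0"

```text
time: 30.1
tool_pos: [431.9, 239.4, 162.7]
tcp_rot: [179.2, 0.6, 177.7]
ft_force: [0.3, 0.7, -1.3]
finger_gap: 22.9
```

Request:
servo_tool --pt "10 -8 -25 0 0 0 0" --pt "10 -15 -45 0 0 0 0" --pt "10 -16 -47 0 0 0 0" --pt "10 -16 -47 0 0 0 0" --pt "10 -16 -47 0 0 0 0" --pt "10 -16 -47 0 0 0 0" --pt "10 -16 -47 0 0 0 0" --pt "10 -16 -47 0 0 0 0" --pt "10 -16 -47 0 0 0 0" --pt "10 -16 -47 0 0 0 0"

```text
time: 31.1
tool_pos: [562.8, -214.1, 147.5]
tcp_rot: [178.9, 0.2, 178.3]
ft_force: [1.8, 0.5, -1.5]
finger_gap: 22.2
```

Request:
servo_tool --pt "10 -10 -35 0 0 0 0" --pt "10 -6 -20 0 0 0 0" --pt "10 -3 -8 0 0 0 0" --pt "10 0 0 0 0 0 0" --pt "10 0 0 0 0 0 0"

```text
time: 31.6
tool_pos: [577.0, -284.8, 138.3]
tcp_rot: [178.7, -0.2, 177.8]
ft_force: [0.3, 0.4, -1.9]
finger_gap: 22.6
```

```bash
python3 look.py 8
```

```text
31.6 [ 577.  -284.8  138.3] [178.7  -0.2 177.8] [ 0.3  0.4 -1.9] 22.551471989398046
wrist (290, 305, 61, 28) [ 637.3 -311.6] [ 662.8 -259. ] [ 650.  -285.3]
wrist (191, 224, 190, 95) [ 566.3 -390.4] [ 645.8 -233.2] [ 606.1 -311.8]
wrist (370, 188, 81, 78) [ 540.7 -241.8] [ 604.8 -177. ] [ 572.8 -209.4]
scene (266, 340, 23, 22) [ 579.3 -391.9] [ 631.8 -328.9] [ 605.6 -360.4]
scene (267, 291, 42, 24) [ 488.7 -264.8] [ 602.6 -180.5] [ 545.7 -222.6]
side (314, 231, 14, 14) [ 541.5 -272.2] [ 593.5 -194.6] [ 567.5 -233.4]
side (306, 208, 19, 15) [ 582.2 -429. ] [ 644.1 -325. ] [ 613.1 -377. ]
side (311, 189, 22, 18) [ 583.3 -586.3] [ 658.6 -440.9] [ 621.  -513.6]
```

View pics/wrist8.png

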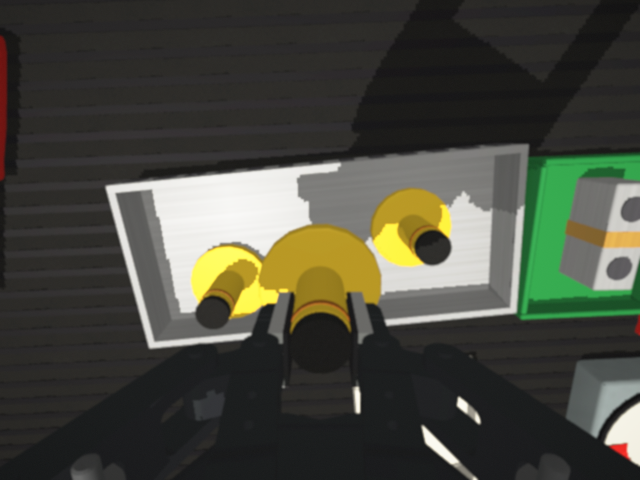

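Both placed spools stand upright in the basket. A is shifted, with its disc near (229,281), and B's disc is near (411,228).

Run:
```python
from h import *
s=sense();c=cam("wrist",s);im=cv2.imread("pics/wrist8.png")
for b in blobs(im,"yellow"):
  p=b[:,0]
  for lo,hi,n in((185,262,"A"),(368,460,"B")):
    W=np.array([ray(c,*q,15)[:2] for q in p if lo<=q[0]<hi],np.float32)
    if len(W)>30: print(n,W.min(0),W.max(0))
for n,q in dict(Atip=(213,312),Btip=(433,247)).items(): print(n,ray(c,*q,67)[:2])
```

```text
A [ 579.1183 -388.5264] [ 644.3182  -330.11627]
B [ 588.21466 -243.73596] [ 637.2472 -233.6639]
B [ 540.5588  -242.19453] [ 603.6538  -178.45541]
Atip [ 611.60041774 -356.95395669]
Btip [ 572.02568449 -209.50755096]
```

Request:
servo_tool --pt "10 -5 0 10 0 0 0" --pt "10 0 0 22 0 0 0" --pt "10 0 0 25 0 0 0" --pt "10 0 0 18 0 0 0" --pt "10 0 0 6 0 0 0" --pt "10 0 0 0 0 0 0" --pt "10 0 0 0 0 0 0"

```text
time: 32.45
tool_pos: [585.8, -277.5, 56.2]
tcp_rot: [178.8, 0.1, 178.3]
ft_force: [-0.5, 0.1, -0.5]
finger_gap: 22.6
```

Request:
servo_tool --pt "10 3 -5 5 0 0 0" --pt "10 0 0 5 0 0 0" --pt "10 0 0 3 0 0 0" --pt "10 0 0 0 0 0 0"

```text
time: 32.85
tool_pos: [584.4, -283.8, 45.5]
tcp_rot: [178.9, 0.3, 178.3]
ft_force: [0.4, 0.2, -1.9]
finger_gap: 22.9
```

Request:
servo_tool --pt "10 0 0 5 0 0 0" --pt "10 0 0 3 0 0 0" --pt "10 0 0 0 0 0 0"

```text
time: 33.15
tool_pos: [584.7, -284.0, 37.3]
tcp_rot: [178.9, 0.4, 178.3]
ft_force: [-0.3, -0.0, -1.2]
finger_gap: 22.3
```

Request:
servo_tool --pt "40 0 0 0 0 0 0" --pt "40 0 0 0 0 0 0" --pt "40 0 0 0 0 0 0" --pt "40 0 0 -5 0 0 0" --pt "40 0 0 -25 0 0 0" --pt "40 0 0 -40 0 0 0" --pt "40 0 0 -40 0 0 0" --pt "40 0 0 -40 0 0 0" --pt "40 0 0 0 0 0 0" --pt "40 0 0 0 0 0 0"

```text
time: 34.15
tool_pos: [583.4, -286.6, 195.5]
tcp_rot: [179.0, 0.4, 178.3]
ft_force: [-0.4, -0.1, -1.1]
finger_gap: 40.1
```

Request:
servo_tool --pt "85 -1 25 0 0 0 0" --pt "85 -4 46 0 0 0 0" --pt "85 -4 48 0 0 0 0" --pt "85 -4 48 0 0 0 0" --pt "85 -4 48 0 0 0 0" --pt "85 -4 48 0 0 0 0" --pt "85 -4 48 0 0 0 0" --pt "85 -4 48 0 0 0 0" --pt "85 -4 48 0 0 0 0" --pt "85 -3 48 0 0 0 0"

```text
time: 35.15
tool_pos: [631.3, 175.9, 194.6]
tcp_rot: [179.1, -0.1, 177.6]
ft_force: [1.1, -0.2, -0.0]
finger_gap: 84.9
```

Request:
servo_tool --pt "85 0 40 0 0 0 0" --pt "85 0 25 0 0 0 0.14" --pt "85 0 0 0 0 0 0.14" --pt "85 0 0 0 0 0 0.14" --pt "85 0 0 0 0 0 0.14" --pt "85 0 0 0 0 0 0.14" --pt "85 0 0 0 0 0 0.14" --pt "85 0 0 0 0 0 0.14" --pt "85 0 0 0 0 0 0.14" --pt "85 0 0 0 0 0 0.14"

```text
time: 36.15
tool_pos: [625.7, 252.9, 180.8]
tcp_rot: [-179.0, -1.0, 103.3]
ft_force: [0.1, -0.2, 0.2]
finger_gap: 84.7
```

Request:
servo_tool --pt "85 0 0 0 0 0 0.14" --pt "85 0 0 0 0 0 0.14" --pt "85 0 0 0 0 0 0" --pt "85 0 0 0 0 0 0"

```text
time: 36.55
tool_pos: [623.3, 252.3, 175.6]
tcp_rot: [-178.4, -0.5, 86.7]
ft_force: [1.0, 0.5, -0.2]
finger_gap: 84.9
```

```bash
python3 look.py 9
```

```text
36.55 [623.3 252.3 175.6] [-178.4   -0.5   86.7] [ 1.   0.5 -0.2] 84.88643806217556
scene (266, 340, 23, 22) [ 579.3 -391.9] [ 631.8 -328.9] [ 605.6 -360.4]
scene (273, 315, 24, 21) [ 550.3 -322.5] [ 612.1 -255.4] [ 581.2 -289. ]
scene (286, 295, 23, 20) [ 539.4 -244.9] [ 602.6 -180.5] [ 571.  -212.7]
side (306, 208, 23, 36) [ 542.7 -429. ] [ 642.5 -198.2] [ 592.6 -313.6]
```

View pics/wrist9.png

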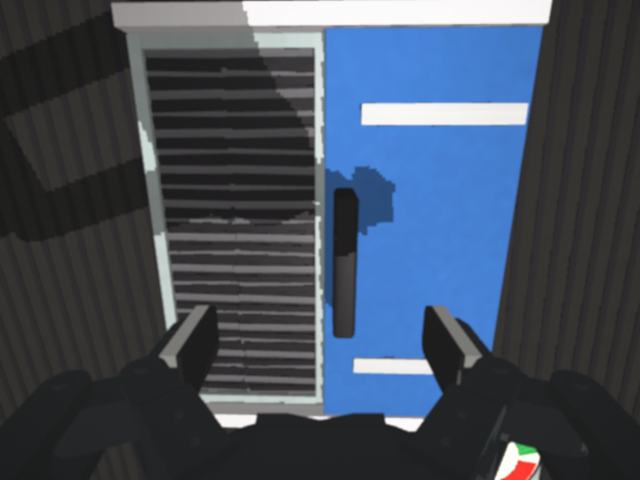

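The handle bar is at about (345,190)–(344,335), right of the jaw centre, so +14 mm in tool y before descending.

Request:
servo_tool --pt "85 0 10 0 0 0 0" --pt "85 0 4 10 0 0 0" --pt "85 0 0 20 0 0 0" --pt "85 0 0 20 0 0 0" --pt "85 0 0 15 0 0 0" --pt "85 0 0 6 0 0 0" --pt "85 0 0 0 0 0 0" --pt "85 0 0 0 0 0 0"

```text
time: 37.5
tool_pos: [639.0, 251.9, 100.4]
tcp_rot: [-178.5, -0.5, 86.9]
ft_force: [0.4, -0.4, 1.1]
finger_gap: 85.4
```

Request:
servo_tool --pt "5 0 0 0 0 0 0" --pt "5 0 0 0 0 0 0" --pt "5 0 0 0 0 0 0" --pt "5 0 0 0 0 0 0" --pt "5 0 0 0 0 0 0" --pt "5 0 0 0 0 0 0" --force 30

```text
time: 38.1
tool_pos: [636.0, 252.8, 104.5]
tcp_rot: [-178.2, -0.5, 87.0]
ft_force: [3.7, 0.1, -5.0]
finger_gap: 13.5
```

Request:
servo_tool --pt "5 0 -15 0 0 0 0" --pt "5 0 -20 0 0 0 0" --pt "5 0 -20 0 0 0 0" --pt "5 0 -20 0 0 0 0" --pt "5 0 -20 0 0 0 0" --pt "5 0 -15 0 0 0 0" --pt "5 0 -8 0 0 0 0" --pt "5 0 0 0 0 0 0"

```text
time: 38.9
tool_pos: [516.7, 259.8, 104.4]
tcp_rot: [-178.6, -0.7, 86.9]
ft_force: [-1.7, -0.8, -1.6]
finger_gap: 13.2
```

Request:
servo_tool --pt "5 0 -5 0 0 0 0" --pt "5 0 -4 0 0 0 0" --pt "5 0 0 0 0 0 0"

```text
time: 39.2
tool_pos: [512.3, 260.1, 104.4]
tcp_rot: [-179.1, -0.8, 86.9]
ft_force: [-3.2, 0.7, -1.7]
finger_gap: 13.3
```

Request:
servo_tool --pt "5 0 -4 0 0 0 0" --pt "5 0 -4 0 0 0 0"

```text
time: 39.4
tool_pos: [511.8, 260.1, 104.6]
tcp_rot: [-180.0, -0.9, 86.7]
ft_force: [27.9, 1.9, -23.8]
finger_gap: 13.0
```

Request:
servo_tool --pt "5 0 3 0 0 0 0" --pt "50 0 0 0 0 0 0" --pt "50 0 0 0 0 0 0" --pt "50 0 0 0 0 0 0" --pt "50 0 0 0 0 0 0" --pt "50 0 0 -10 0 0 0" --pt "50 0 0 -35 0 0 0" --pt "50 0 0 -40 0 0 0" --pt "50 0 0 -40 0 0 0" --pt "50 0 0 -40 0 0 0"

```text
time: 40.4
tool_pos: [510.8, 255.8, 270.8]
tcp_rot: [-179.2, -0.6, 86.7]
ft_force: [1.1, 0.9, 0.5]
finger_gap: 50.0
```

Request:
servo_tool --pt "50 -20 0 0 0 0 0" --pt "50 -40 0 0 0 0 0" --pt "50 -40 0 0 0 0 0" --pt "50 0 0 0 0 0 0" --pt "50 0 0 0 0 0 0"

```text
time: 40.9
tool_pos: [508.6, 155.1, 285.4]
tcp_rot: [179.7, -1.0, 86.9]
ft_force: [-0.1, 0.3, 1.1]
finger_gap: 50.1
```

```bash
python3 look.py A
python3 - <<'E'
from h import *
s=sense();c=cam("wrist",s);im=cv2.imread("pics/wristA.png")
for b in blobs(im,"blue",1500):
  W=np.array([ray(c,*p,86)[:2] for p in b[:,0]],np.float32);print(cv2.minAreaRect(W))
a=cv2.resize(cv2.imread("pics/sceneA.png")[160:400,200:440],None,fx=2,fy=2);b=cv2.resize(im,None,fx=.5,fy=.5)
d=cv2.resize(cv2.imread("pics/sideA.png")[170:290,250:410],None,fx=2,fy=2)
o=np.zeros((480,800,3),np.uint8);o[:,:480]=a;o[:240,480:]=b;o[240:,480:]=d;cv2.imwrite("pics/vA.png",o)
E
```

```text
40.9 [508.6 155.1 285.4] [179.7  -1.   86.9] [-0.1  0.3  1.1] 50.08124282291203
wrist (380, 369, 9, 21) [ 579.5 -109.6] [590.8 -76.4] [585.1 -93. ]
scene (266, 340, 23, 22) [ 579.3 -391.9] [ 631.8 -328.9] [ 605.6 -360.4]
scene (273, 315, 24, 21) [ 550.3 -321.1] [ 612.1 -255.4] [ 581.2 -288.3]
scene (286, 295, 23, 20) [ 539.4 -245.1] [ 602.6 -180.6] [ 571.  -212.9]
side (306, 208, 23, 36) [ 542.7 -429. ] [ 644.1 -198.2] [ 593.4 -313.6]
((438.5035095214844, 108.71671295166016), (51.574649810791016, 53.32673645019531), 60.30241394042969)
((563.0885620117188, 231.55380249023438), (224.2317657470703, 125.76891326904297), 86.8704833984375)
```

View pics/vA.png

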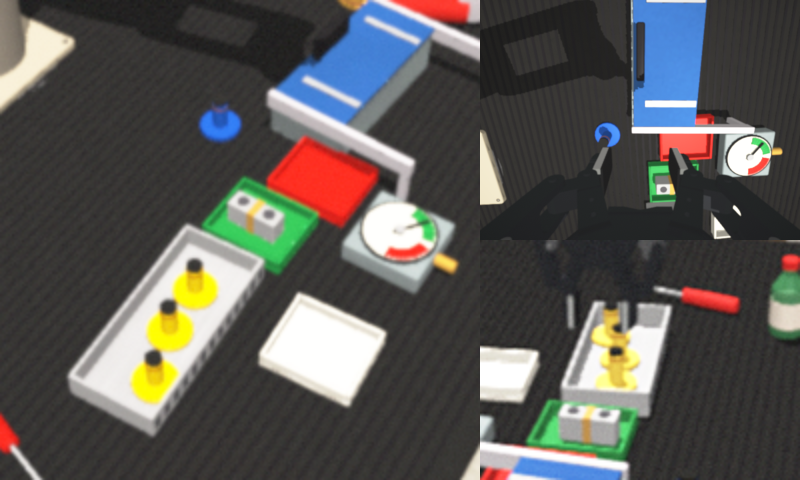

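All three spools stand upright in the basket, the block is in the green tray, the red tray is empty, and the lid is shut. The screwdriver and oil bottle look unmoved.

```bash
python3 -c "
from bench import *
print(hand_in())"
```

```text
the job is handed in; nothing more can be done
None
```

I finished the task and handed the job in at about 41 s robot time; no verdict is reported.

**What I did**
- **Block:** I slid the lid open about 122 mm and swept the closed fingers through the bristles until they met the block (about 3 N). I then gripped it (gap 29 mm) and laid it in the green tray, because the needle stands at about +0.9 rad, in the green half.
- **Lid:** I slid it shut against its stop. The wrist force peaked at about 28 N sideways and 24 N vertically before I let go.
- **Spools:** Three yellow spools were on the bench, and all three now stand in the basket. The blue spool-shaped piece was left alone.

**Last checks**
- The final pictures show the lid shut, the block in the green tray, the red tray empty, and all three spools upright in the basket.
- The gripper was clear of everything.
- The oil bottle and screwdriver looked unmoved; I did not measure the nail coil's position or re-check it by eye.

**One disagreement:** After I placed the second spool at about (585, -350), it was found about 27 mm away at (612, -357). It was still upright. By my estimate it is 26 mm off the basket's centre in x and 80 mm in y, inside the limits, so I left it there.

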